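Clip the power-cut lamp onto the snap hook

ROBOT

A 6-joint arm with a two-finger parallel gripper is mounted at the origin on a cart in front of the work surface, level with it; the furniture and walls round the work are solid. World frame = base frame: x ahead of the robot, y to its left, z up, the work surface at z = 0. Lengths are in mm, angles in rad, forces in N, time in s.
With the tool pointing down it reaches from about 400 to 825 mm from the base axis. Payload 7 kg.
Tool frame: the origin (TCP) lies between the finger pads; the fingertips stand 11 mm ahead of it and the grasp point (between the pads) lies 8 mm behind it (arm.tips_ahead is the z of the fingertips in the tool frame, in mm); z points along the fingers, y is the line along which they close (so a half turn about z gives the same grasp; the last joint's range is limited). The gripper opens to 88 mm and grips with 3 to 60 N. Pads are 19 mm wide; open, the fingers measure 130 mm over their backs; the gripper's body (78 mm by 193 mm) begins 47 mm behind the grasp point.
Start: joints at [-0.97, 0.359, 0.012, 0, -1.224, -0.288], TCP at [207.687, -642.232, 237.561] pointing down, gripper open.
Joint ranges: [-3.07, 3.07], [-1.43, 2.12], [-1.02, 1.25], [-3.03, 1.67], [-3.05, -0], [-3.03, 3.03]. Speed limits (rad/s): [2.39, 2.39, 3.01, 3.14, 3.14, 3.14].

INTERFACE

Orientations are given as [roll, pitch, yaw] about the fixed x, y, z axes, in that order (R = Rz(yaw) Ry(pitch) Rx(roll)).
In Python, from station import arm, vision gives the robot as it stands. The module is installed in compiled form; this text tells all that it offers.
- The arm moves only by the tool play_rows, never from a script. Its argument "moves" is a list of rows, each an object with "jaw": the opening, from 0 (shut) to 1 (fully open); "dp": the shift along the tool's x, y, z in m, a list of three; "twist": the turn about the tool's z in degrees. A call has 1 to 8 rows; each row is the pose to reach, as a shift and turn from the pose commanded when the call began, along the tool's axes at that moment; what a row does not reach only later rows make up. A row lasts 1/12 s, in which the tool goes at most 41.7 mm and 7.16 degrees, less where a joint would pass 70% of its speed; a pose out of reach is approached as far as the arm can. A call with a gripper value outside its range is refused whole. The fingers move at their own pace and stop on an object; "grip_force" is the grip in N (left out, the last holds). Time passes only in rows, so rows that repeat a pose let the fingers close. It gives the time, the measured TCP pose, the force, the opening and the grip force at its end, in the units of the state.
- arm.observe(): the state, without advancing time (a new reading comes with each control period).
- vision.capture(name): name is "scene" or "top" or "wrist"; returns a dict with "frame" (400x640x3 uint8, blue, green, red), "range_z" (400x640 float32, mm along the optical axis (not along the pixel's ray), 0 where there is no reading), "camera_matrix" (3x3 intrinsics, pixels), "k1" (the pictures are not rectified: a ray, as slopes to the right and down, at radius r is drawn at 1 + k1 r^2 times it, then the intrinsics apply), "origin" and "orientation" of the camera in the world. Camera axes: x right, y down, z forward; pixel columns grow to the right and rows downward; lengths in mm; the calibration is good to about 2 mm. A picture is of the moment at which its call begins.
- arm.job_done(): hands the job in; it is judged then, once.
The state is a dict: "clock": time; "qpos": joint angles; "qvel": joint speeds; "joint_torque": joint torques, N m; "position": TCP position; "orientation": TCP orientation; "force": force on the tool from outside, world axes, zero at the start; "ft_torque": the same for the moment, N m; "opening": finger opening in mm; "grasp_force": force on a finger pad.
Only numpy, scipy, OpenCV 4.12 (cv2) and the standard library are available. Lean on these libraries where they do the work, as an engineer would, in place of code of your own. Each camera call takes 0.05 s, during which the arm holds its last target. There are 200 camera calls.

TASK

Put the little box-shaped lamp away on the snap hook of the clip stand: push the lamp's wire eye against the hook's sprung gate until the eye is inside and the gate has snapped shut behind it, then let go so that the lamp hangs there by itself (a little swinging does not matter). Push gently, so that the eye is never driven hard against the hook or stand, and leave the honey jar, the mug and the egg timer where they are.

Things in the scene. Friction and masses are not known exactly. Their poses are not given: they have to be found in the camera images.
- lamp: The lamp: a grey upright box 40 x 34 x 110 mm (x, y, z) with rounded edges, white at the top, about 0.11 to 0.22 kg, rigid throughout. It starts standing upright on the worktop. Origin at the centre of its underside, z up, x towards the eye.
- lamp_center (a point): Centre of the lamp's box, 55 mm above its underside, axes as the lamp's. Grip it across the 34 mm width (its y axis); the two flat sides can be held anywhere from here to 100 mm above the underside. The eye sticks out to +x from the 40 mm deep box.
- lamp_eye (a point): Middle of the hole of the lamp's eye, 38 mm ahead (+x) of the lamp's axis, 35 mm above lamp_center. The eye is a U of 5 mm steel wire in the lamp's x-z plane: two level wires 21 mm apart leave the box's front face (hole 16 mm high) and are joined by a round end, wire centre 17 mm ahead of this point. Hole 32 mm long from box face to end wire.
- stand: Fixed clip stand: round foot 100 mm across, steel column 14 mm thick, black clamp block (26 mm cube) centred 170 mm up. Origin on the worktop at the column's foot, z up; the snap hook, a flat level closed loop of 5 mm wire 43 mm across (y), sticks out of the clamp to -x, so an eye is pushed on in +x. The rigid back of the loop is met 31 mm after the eye first touches the gate.
- hook_mid (a point): Point fixed to the stand, axes as the stand's, 88 mm in front (-x) of the column, 170 mm up: the hook's centre line and height. The hook's shank is clamped at a different reach each time: the gate line, its front side, lies up to 22 mm nearer or farther along x than this point; that is not reported and has to be felt or seen. The gate's hinge is at y = +15 mm, its tip at -9, fixed nose beyond -10.
- gate (a joint): Angle of the gate, a straight 4.4 mm rod closing the hook's front: 0 shut, grows as it swings inward (+x), at most 1.35 rad. A spring shuts it (0.06 N m shut, 0.12 at 1 rad). An eye end pushed in +x at y -5 to +1 mm (best -2) of hook_mid meets it with 2 to 6 N and slips past its tip 24 to 27 mm after first touch; the gate then springs back through the eye's hole.
- honey: Bystander: honey jar 64 mm across, 109 mm high; origin at the centre of its underside.
- mug: Bystander: dark plain mug 88 x 124 x 106 mm with handle; origin at the centre of its underside.
- timer: Bystander: egg timer, white upper part on a coloured base, 62 mm across, 51 mm high; origin at the centre of its underside.

How it is judged (in metres and radians):
On the way, in this order (a step that is already met when the one before it is completed fails the run):
1. the lamp is lifted off the worktop (height (world z) of lamp_center above 0.1 m), for 0.1 s.
2. the lamp pushes the gate open (value of joint gate above 0.4 rad and contact force between lamp and stand above 0.5 N), for 0.05 s.
3. the gate has snapped shut with the eye at the hook (x of lamp_eye in the frame of stand between -0.15 and -0.02 m and y of lamp_eye in the frame of stand between -0.03 and 0.03 m and z of lamp_eye in the frame of stand between 0.13 and 0.19 m and value of joint gate below 0.12 rad), for 0.2 s.
At the end, for the whole second after the job is handed in: The lamp, released, hangs by its eye in the snap hook (eye at the loop within 30 mm sideways and 40 mm below to 20 mm above hook height, lamp centre 90 to 170 mm up, leaning less than 1.45 rad), and the gate is shut (under 0.12 rad) (all of step 3 and height (world z) of lamp_center between 0.09 and 0.17 m and angle between lamp's own z axis and vertical below 1.45 rad); the robot touches nothing.
It fails at once if the lamp is pressed on the hook or stand with more than 15 N (contact force between lamp and stand above 15 N).
It fails at once if the robot touches the hook or stand with more than 10 N (contact force between any of the fingers, the arm and stand above 10 N).
It fails at once if a bystander is moved more than 30 mm (distance of any of honey, mug, timer from where it was at the start of the episode above 0.03 m).
It also fails if it takes over 45 s, if anything falls off the work surface, if the arm or the gripper's body presses on something with over 40 N, if the wrist force passes 120 N, or if a joint passes its speed limit or range.

## Working session

There is one attempt and no reset: what is moved stays moved. The work goes in short steps, Python scripts to look and compute and a tool call to move; the robot and the scene stay as the last step left them, time stands still between calls to the robot, and variables do not carry over. Pictures are saved under pics/ and viewed, at most 10 in all, crops included, and the job is handed in when it is done.

Besides the shell and the picture viewer there is one more tool, called after "Request:" in YAML: its name, and indented under it one key for each argument. play_rows: Moves the arm, as the interface text tells. Its arguments: {"type":"object","properties":{"moves":{"type":"array"},"grip_force":{"type":"number"}},"required":["moves"]}

```bash
mkdir -p pics; cat > h.py <<'E'
import numpy as np, cv2
from scipy.spatial.transform import Rotation as R
from station import arm, vision
def cap(n):
    c=vision.capture(n); o=np.array(c["orientation"],float)
    c["R"]=o if o.shape==(3,3) else R.from_euler('xyz',o).as_matrix(); c["o"]=np.array(c["origin"],float); return c
def rays(c,uv):
    K=np.array(c["camera_matrix"]);k=c["k1"]
    d=cv2.undistortPoints(np.array(uv,float).reshape(-1,1,2),K,np.array([k,0,0,0.])).reshape(-1,2)
    return np.c_[d,np.ones(len(d))]
def pts(c,uv):  # by depth
    uv=np.array(uv).reshape(-1,2); z=c["range_z"][uv[:,1].astype(int),uv[:,0].astype(int)]
    return (rays(c,uv)*z[:,None])@c["R"].T+c["o"]
def plane(c,uv,h):
    d=rays(c,uv)@c["R"].T; t=(h-c["o"][2])/d[:,2]; return c["o"]+d*t[:,None]
def cloud(c):
    v,u=np.mgrid[0:400,0:640]; uv=np.c_[u.ravel(),v.ravel()]
    p=pts(c,uv).reshape(400,640,3); p[c["range_z"]==0]=np.nan; return p
E
python3 - <<'E'
from h import *
s=arm.observe(); print(s)
ims=[]
for n in("scene","top"):
    c=cap(n); print(n,c["o"],c["orientation"],c["camera_matrix"],c["k1"],(c["range_z"]>0).mean())
    cv2.imwrite(f"pics/{n}0.png",c["frame"])
E
```

```text
{'clock': 0.0, 'qpos': array([-9.69891005e-01,  3.59373942e-01,  1.10402565e-02, -3.36990667e-04,
       -1.22410056e+00, -2.88104744e-01]), 'qvel': array([ 0.00059899,  0.00183668,  0.00140607, -0.00047708, -0.00029474,
        0.00081131]), 'joint_torque': array([-1.29392192e-03, -5.82725573e+01,  2.93055707e+01,  6.99680507e+00,
        7.12796827e-03, -9.40807922e-05]), 'position': array([ 207.53763505, -641.79780778,  236.62532116]), 'orientation': array([ 3.13993223e+00, -1.61698685e-04, -2.82890671e+00]), 'force': array([-0.05416901, -0.33979808,  0.579568  ]), 'ft_torque': array([ 0.00746208,  0.05293924, -0.05793282]), 'grasp_force': 0.0, 'opening': 87.84308251662486}
scene [ -51.1332252   820.07621813 1393.42690671] [-2.45276603 -0.01730154 -2.49945278] [[507.51014663   0.         321.28000749]
 [  0.         507.51014663 199.54545999]
 [  0.           0.           1.        ]] -0.08193052857557505 0.996
top [-227.75636614  -20.63444474 1481.64187723] [-2.59828726  0.00551691 -1.56844421] [[430.11818968   0.         328.23620583]
 [  0.         430.11818968 198.16290848]
 [  0.           0.           1.        ]] -0.08631067443550408 0.99593359375
```

View pics/scene0.png

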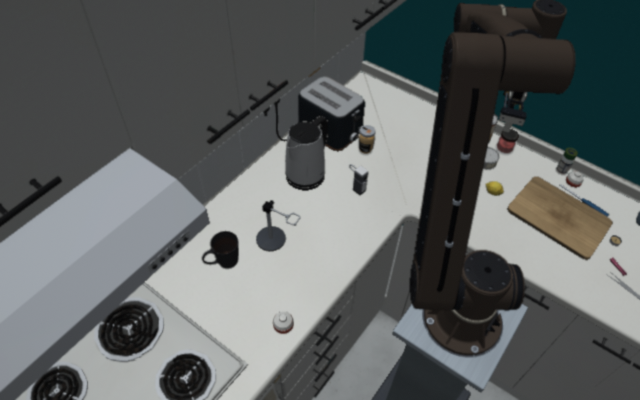

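View pics/top0.png

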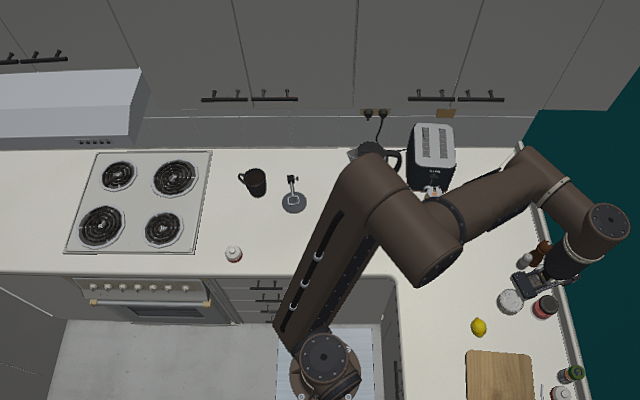

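Scene picture: lamp at px (360,180), eye to upper left (351,168); stand clamp (267,206), hook loop (293,218), foot (271,238); mug (225,250), timer (283,322), honey (367,137). Top picture: hook (293,196), clamp (293,178); lamp hidden by the arm.

```bash
python3 - <<'E'
from h import *
c=cap("scene"); P=cloud(c); t=cap("top"); T=cloud(t)
def box(P,f,u0,u1,v0,v1,zmin,zmax=400,lab=""):
    p=P[v0:v1,u0:u1].reshape(-1,3); m=(p[:,2]>zmin)&(p[:,2]<zmax); q=p[m]
    print(lab,len(q),"min",np.nanmin(q,0).round(),"max",np.nanmax(q,0).round(),"med",np.nanmedian(q,0).round()); return q
for n,uv in dict(lampbox=(360,172),honey=(367,130),clamp=(267,206),mug=(225,245),timer=(283,318),table=(320,240)).items(): print(n,pts(c,[uv]).round())
for n,uv in dict(clamp=(293,178),mug=(253,180),timer=(233,252)).items(): print('top',n,pts(t,[uv]).round())
q=box(P,c,340,375,158,200,95,125,"lamptop")
r=cv2.minAreaRect(q[:,:2].astype(np.float32)); print(r)
box(P,c,340,375,158,200,20,95,"lampbody")
box(P,c,255,305,195,230,150,200,"hook+clamp"); box(T,t,280,306,170,212,150,200,"top hook+clamp")
for (f,u0,u1,v0,v1,n) in((c,335,380,150,205,'a'),(c,245,310,190,255,'b'),(t,270,315,165,220,'c')):
    cv2.imwrite(f"pics/{n}.png",cv2.resize(f["frame"][v0:v1,u0:u1],None,fx=5,fy=5,interpolation=cv2.INTER_CUBIC))
a,b,d=[cv2.resize(cv2.imread(f"pics/{n}.png"),(265,325)) for n in 'abc']
cv2.imwrite("pics/abc.png",np.hstack([a,b,d]))
E
```

```text
lampbox [[ 532. -220.  109.]]
honey [[ 629. -409.  112.]]
clamp [[644. 132. 185.]]
mug [[732. 253.  36.]]
timer [[415. 343.  52.]]
table [[514.  31.   3.]]
top clamp [[642. 117. 184.]]
top mug [[726. 292.  45.]]
top timer [[410. 336.  47.]]
lamptop 124 min [ 509. -246.   95.] max [ 585. -206.  117.] med [ 532. -225.  109.]
((547.362060546875, -228.05780029296875), (35.84675598144531, 77.2168197631836), 81.96517181396484)
lampbody 212 min [ 510. -244.   20.] max [ 589. -205.   95.] med [ 524. -215.   61.]
hook+clamp 215 min [539.  93. 151.] max [659. 147. 191.] med [634. 124. 175.]
top hook+clamp 146 min [532.  92. 157.] max [658. 139. 188.] med [629. 120. 173.]
```

View pics/abc.png

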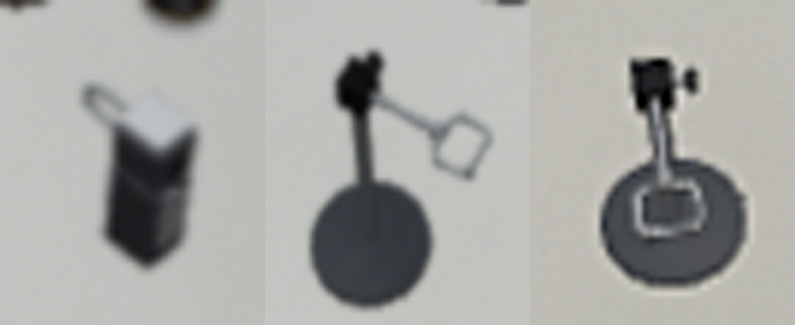

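Crops: lamp eye points to roughly world +x; hook loop sticks out toward −x from the clamp. Lamp rectangle 77×36 mm matches the sizes given (77.5×34). Now the stand axes.

```bash
python3 - <<'E'
from h import *
for n,(u0,u1,v0,v1) in dict(scene=(245,310,190,255),top=(270,315,165,220)).items():
    c=cap(n); P=cloud(c)[v0:v1,u0:u1].reshape(-1,3)
    g=c["frame"][v0:v1,u0:u1].mean(2).ravel(); 
    foot=P[(P[:,2]<30)&(g<100)]; (x,y),r=cv2.minEnclosingCircle(foot[:,:2].astype(np.float32)); print(n,"foot",x,y,r)
    w=P[(P[:,2]>150)&(P[:,2]<190)&(P[:,0]<620)]
    cl=P[(P[:,2]>178)&(P[:,2]<190)]; print("clamp",len(cl),np.median(cl,0),cl.min(0),cl.max(0))
    far=w[w[:,0]<585]; sh=w[w[:,0]>590]
    print("loop",len(far),far.min(0),far.max(0),cv2.minAreaRect(far[:,:2].astype(np.float32)),"shank",len(sh),np.median(sh,0))
c=cap("wrist"); s=arm.observe(); Rt=R.from_euler('xyz',s["orientation"]).as_matrix()
print("cam in tool",Rt.T@(c["o"]-s["position"]),(Rt.T@c["R"]).round(3),c["camera_matrix"][0,0])
E
```

```text
scene foot 657.098388671875 28.93437957763672 150.11302185058594
clamp 78 [643.77416642 126.24303573 183.18802399] [539.06363712 101.64302144 178.04101808] [659.84142684 142.07739705 188.76451991]
loop 71 [538.67937723  91.93288026 164.45348112] [583.83080934 138.37343073 181.37684294] ((557.552001953125, 114.5264663696289), (46.21175765991211, 44.36665344238281), 67.14141082763672) shank 19 [601.73616783 121.78849873 173.08882205]
top foot 688.66845703125 138.830078125 95.68372344970703
clamp 45 [643.00343484 127.00564451 182.00337906] [628.56275196 102.32659161 178.22969725] [658.61641453 139.00538426 189.77849674]
loop 56 [536.9292015   91.64221422 161.77188418] [584.14299552 135.71744451 177.70829144] ((554.6793823242188, 112.95350646972656), (45.47361373901367, 44.778236389160156), 51.23912048339844) shank 13 [610.55082033 119.52295551 171.89382918]
cam in tool [ 7.56147024e+01  2.17496800e-02 -1.49024908e+02] [[-0.001 -0.959 -0.283]
 [ 1.    -0.001  0.   ]
 [-0.    -0.283  0.959]] 290.56324679121633
```

```bash
python3 - <<'E'
from h import *
c=cap("scene"); P=cloud(c)[60:200,255:390].reshape(-1,3)
for zl in (60,130,180,240):
  for y0 in range(-450,0,50):
    q=P[(P[:,2]>zl)&(P[:,1]>=y0)&(P[:,1]<y0+50)&(P[:,0]<900)]
    if len(q): print(zl,y0,"minx",q[:,0].min().round(),"maxz",q[:,2].max().round())
E
```

```text
60 -450 minx 594.0 maxz 193.0
60 -400 minx 595.0 maxz 192.0
60 -350 minx 690.0 maxz 192.0
60 -300 minx 714.0 maxz 226.0
60 -250 minx 511.0 maxz 247.0
60 -200 minx 656.0 maxz 246.0
60 -150 minx 627.0 maxz 589.0
60 -100 minx 625.0 maxz 618.0
60 -50 minx 627.0 maxz 644.0
130 -450 minx 665.0 maxz 193.0
130 -400 minx 663.0 maxz 192.0
130 -350 minx 691.0 maxz 192.0
130 -300 minx 714.0 maxz 226.0
130 -250 minx 674.0 maxz 247.0
130 -200 minx 661.0 maxz 246.0
130 -150 minx 627.0 maxz 589.0
130 -100 minx 625.0 maxz 618.0
130 -50 minx 627.0 maxz 644.0
180 -450 minx 684.0 maxz 193.0
180 -400 minx 693.0 maxz 192.0
180 -350 minx 695.0 maxz 192.0
180 -300 minx 714.0 maxz 226.0
180 -250 minx 686.0 maxz 247.0
180 -200 minx 666.0 maxz 246.0
180 -150 minx 627.0 maxz 589.0
180 -100 minx 625.0 maxz 618.0
180 -50 minx 627.0 maxz 644.0
240 -250 minx 891.0 maxz 247.0
240 -200 minx 892.0 maxz 246.0
240 -150 minx 627.0 maxz 589.0
240 -100 minx 625.0 maxz 618.0
240 -50 minx 627.0 maxz 644.0
```

Request:
play_rows:
  moves:
    - {"jaw": 1, "dp": [0, 0, -0.04], "twist": -7}
    - {"jaw": 1, "dp": [0, 0, -0.08], "twist": -14}
    - {"jaw": 1, "dp": [0, 0, -0.1], "twist": -21}
    - {"jaw": 1, "dp": [0, 0, -0.1], "twist": -28}
    - {"jaw": 1, "dp": [0, 0, -0.1], "twist": -35}
    - {"jaw": 1, "dp": [0, 0, -0.1], "twist": -42}
    - {"jaw": 1, "dp": [0, 0, -0.1], "twist": -49}
    - {"jaw": 1, "dp": [0, 0, -0.1], "twist": -56}

```text
clock: 1.07
position: [207.7, -642.2, 337.6]
orientation: [-3.142, 0.0, -1.845]
force: [-0.7, 0.0, -0.2]
opening: 87.7
grasp_force: 0.0
```

Request:
play_rows:
  moves:
    - {"jaw": 1, "dp": [-0.036, -0.0145, 0], "twist": -7}
    - {"jaw": 1, "dp": [-0.072, -0.029, 0], "twist": -14}
    - {"jaw": 1, "dp": [-0.108, -0.0435, 0], "twist": -21}
    - {"jaw": 1, "dp": [-0.144, -0.058, 0], "twist": -28}
    - {"jaw": 1, "dp": [-0.18, -0.0725, 0], "twist": -35}
    - {"jaw": 1, "dp": [-0.216, -0.087, 0], "twist": -42}
    - {"jaw": 1, "dp": [-0.252, -0.1015, 0], "twist": -49}
    - {"jaw": 1, "dp": [-0.288, -0.116, 0], "twist": -56}

```text
clock: 1.73
position: [399.7, -396.0, 337.9]
orientation: [-3.141, -0.001, -0.868]
force: [1.3, -0.1, -0.8]
opening: 87.3
grasp_force: 0.0
```

Request:
play_rows:
  moves:
    - {"jaw": 1, "dp": [-0.008, -0.035, 0.01], "twist": -7}
    - {"jaw": 1, "dp": [-0.016, -0.07, 0.02], "twist": -14}
    - {"jaw": 1, "dp": [-0.024, -0.105, 0.03], "twist": -21}
    - {"jaw": 1, "dp": [-0.032, -0.14, 0.04], "twist": -28}
    - {"jaw": 1, "dp": [-0.04, -0.175, 0.05], "twist": -35}
    - {"jaw": 1, "dp": [-0.047, -0.209, 0.06], "twist": -42}
    - {"jaw": 1, "dp": [-0.047, -0.209, 0.06], "twist": -42}

```text
clock: 2.32
position: [531.1, -223.3, 275.1]
orientation: [-3.141, 0.002, -0.13]
force: [-1.0, -1.5, -0.1]
opening: 87.5
grasp_force: 0.0
```

```bash
python3 - <<'E'
from h import *
c=cap("wrist"); s=arm.observe(); print(s["position"],s["orientation"],s["clock"])
cv2.imwrite("pics/w1.png",c["frame"])
P=cloud(c).reshape(-1,3)
q=P[(abs(P[:,0]-545)<70)&(abs(P[:,1]+225)<50)&(P[:,2]>80)&(P[:,2]<125)]
print(len(q),q.min(0),q.max(0),cv2.minAreaRect(q[:,:2].astype(np.float32)))
t=q[(q[:,2]>103)]; print(len(t),np.median(t,0),cv2.minAreaRect(t[:,:2].astype(np.float32)))
E
```

```text
[ 530.09796385 -224.9373693   276.11093136] [-3.14130546e+00  2.17585016e-03 -1.35783721e-01] 2.3667
1247 [ 516.120835   -247.10984806   80.1478376 ] [ 590.08113912 -209.27318484  114.34212851] ((553.4606323242188, -230.95257568359375), (34.00614929199219, 74.11534118652344), 81.79110717773438)
1041 [ 538.83205158 -230.01092642  111.72952585] ((551.1773681640625, -230.6730194091797), (31.674779891967773, 69.47830200195312), 81.98699951171875)
```

View pics/w1.png

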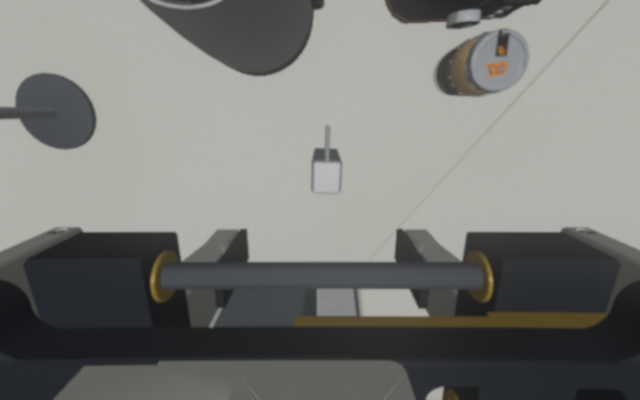

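```bash
python3 - <<'E'
from h import *
c=cap("wrist"); f=c["frame"]; s=arm.observe(); print(s["position"])
roi=f[140:205,295:360].astype(int); print(roi[30,::4].mean(1),roi[::4,32].mean(1))
P=cloud(c)
for v in range(150,200,4): print(v,P[v,327].round(),f[v,327].mean())
print(P[172,305:348:3].round()[:,1:].tolist())
for v in (120,124,126,128,132,140): print(v,plane(c,[(327.5,v)],90).round(1), f[v,327].mean())
E
```

```text
[ 529.50090653 -226.22529816  276.91050009]
[177.         176.66666667 176.33333333 175.         139.66666667
 183.66666667 184.         184.         183.66666667 183.66666667
 183.         140.66666667 174.33333333 175.33333333 175.
 175.33333333 175.        ] [147.66666667 147.         117.33333333 104.66666667 104.66666667
 128.         184.66666667 184.         183.66666667 182.66666667
 181.66666667 180.66666667 179.66666667 163.66666667 174.33333333
 174.33333333 174.33333333]
150 [ 554. -235.   38.] 105.66666666666667
154 [ 553. -235.   68.] 105.66666666666667
158 [ 554. -234.  101.] 106.0
162 [ 551. -233.  111.] 170.66666666666666
166 [ 547. -233.  112.] 184.66666666666666
170 [ 543. -232.  113.] 183.66666666666666
174 [ 538. -232.  111.] 183.66666666666666
178 [ 534. -231.  112.] 182.33333333333334
182 [ 529. -231.  112.] 181.66666666666666
186 [ 525. -230.  112.] 180.66666666666666
190 [ 520. -229.  113.] 172.33333333333334
194 [ 483. -226.    2.] 173.33333333333334
198 [ 476. -226.    1.] 174.33333333333334
[[-199.0, 2.0], [-203.0, 3.0], [-215.0, 111.0], [-218.0, 111.0], [-221.0, 113.0], [-224.0, 112.0], [-228.0, 112.0], [-231.0, 113.0], [-234.0, 111.0], [-237.0, 111.0], [-241.0, 114.0], [-244.0, 109.0], [-252.0, 2.0], [-256.0, 2.0], [-260.0, 1.0]]
120 [[ 594.1 -240.1   90. ]] 176.33333333333334
124 [[ 589.8 -239.5   90. ]] 162.0
126 [[ 587.6 -239.2   90. ]] 146.33333333333334
128 [[ 585.4 -238.9   90. ]] 143.66666666666666
132 [[ 581.1 -238.4   90. ]] 146.33333333333334
140 [[ 572.2 -237.2   90. ]] 147.66666666666666
```

Wrist picture: lamp top at (327,176), eye reaching up to (327,125), honey at (495,60), stand foot at (55,110). The box top spans x 517–554, height 112, so it fits; lamp axis about (534,−229.5), yaw −8°. Descend and grip.

Request:
play_rows:
  moves:
    - {"jaw": 1, "dp": [0.005, 0.004, 0.035], "twist": 0.3}
    - {"jaw": 1, "dp": [0.005, 0.004, 0.07], "twist": 0.3}
    - {"jaw": 1, "dp": [0.005, 0.004, 0.105], "twist": 0.3}
    - {"jaw": 1, "dp": [0.005, 0.004, 0.14], "twist": 0.3}
    - {"jaw": 1, "dp": [0.005, 0.004, 0.17], "twist": 0.3}
    - {"jaw": 1, "dp": [0.005, 0.004, 0.19], "twist": 0.3}
    - {"jaw": 1, "dp": [0.005, 0.004, 0.197], "twist": 0.3}
    - {"jaw": 1, "dp": [0.005, 0.004, 0.197], "twist": 0.3}
  grip_force: 20

```text
clock: 3.08
position: [532.1, -232.8, 79.3]
orientation: [3.141, 0.003, -0.148]
force: [-0.1, 0.3, 0.8]
opening: 87.3
grasp_force: 0.0
```

Request:
play_rows:
  moves:
    - {"jaw": 0.3, "dp": [0, 0, 0], "twist": 0}
    - {"jaw": 0.3, "dp": [0, 0, 0], "twist": 0}
    - {"jaw": 0.3, "dp": [0, 0, 0], "twist": 0}
    - {"jaw": 0.3, "dp": [0, 0, 0], "twist": 0}
    - {"jaw": 0.3, "dp": [0, 0, 0], "twist": 0}
    - {"jaw": 0.3, "dp": [0, 0, 0], "twist": 0}
  grip_force: 20

```text
clock: 3.58
position: [533.7, -232.1, 81.2]
orientation: [-3.142, -0.001, -0.146]
force: [-0.2, 0.3, 0.8]
opening: 53.1
grasp_force: 0.0
```

Request:
play_rows:
  moves:
    - {"jaw": 0.2, "dp": [0, 0, 0], "twist": 0}
    - {"jaw": 0.2, "dp": [0, 0, 0], "twist": 0}
    - {"jaw": 0.2, "dp": [0, 0, 0], "twist": 0}
    - {"jaw": 0.2, "dp": [0, 0, 0], "twist": 0}
    - {"jaw": 0.2, "dp": [0, 0, 0], "twist": 0}
    - {"jaw": 0.2, "dp": [0, 0, 0], "twist": 0}
  grip_force: 25

```text
clock: 4.08
position: [533.5, -232.1, 80.6]
orientation: [-3.142, -0.0, -0.146]
force: [0.6, 0.4, 1.2]
opening: 34.2
grasp_force: 24.8
```

Request:
play_rows:
  moves:
    - {"jaw": 0.2, "dp": [0, 0, -0.02], "twist": 0}
    - {"jaw": 0.2, "dp": [0, 0, -0.05], "twist": 0}
    - {"jaw": 0.2, "dp": [-0.015, -0.03, -0.08], "twist": -2}
    - {"jaw": 0.2, "dp": [-0.03, -0.06, -0.095], "twist": -4}
    - {"jaw": 0.2, "dp": [-0.045, -0.095, -0.1], "twist": -7}
    - {"jaw": 0.2, "dp": [-0.06, -0.13, -0.1], "twist": -10}
    - {"jaw": 0.2, "dp": [-0.075, -0.16, -0.1], "twist": -13}
    - {"jaw": 0.2, "dp": [-0.09, -0.19, -0.1], "twist": -16}

```text
clock: 4.75
position: [470.9, -29.7, 180.5]
orientation: [-3.141, 0.0, 0.135]
force: [1.3, 1.4, -2.2]
opening: 33.9
grasp_force: 25.0
```

```bash
python3 - <<'E'
from h import *
s=arm.observe(); print(s["position"],s["orientation"],s["opening"],s["force"],s["clock"])
E
```

```text
[470.91561522 -29.69943046 180.46147501] [-3.14132527e+00  1.93292386e-04  1.35332976e-01] 33.866490158921266 [ 1.3067855   1.39960268 -2.22518631] 4.75
```

Request:
play_rows:
  moves:
    - {"jaw": 0.2, "dp": [-0.006, -0.033, 0], "twist": 0}
    - {"jaw": 0.2, "dp": [-0.012, -0.066, 0], "twist": 0}
    - {"jaw": 0.2, "dp": [-0.018, -0.099, 0], "twist": 0}
    - {"jaw": 0.2, "dp": [-0.025, -0.125, 0], "twist": 0}
    - {"jaw": 0.2, "dp": [-0.025, -0.132, 0], "twist": 0}
    - {"jaw": 0.2, "dp": [-0.025, -0.132, 0], "twist": 0}

```text
clock: 5.25
position: [429.2, 98.0, 180.5]
orientation: [-3.141, 0.0, 0.136]
force: [0.3, 0.4, -0.8]
opening: 33.7
grasp_force: 25.0
```

```bash
python3 - <<'E'
from h import *
s=arm.observe(); print(s["position"],s["orientation"],s["force"],s["clock"])
c=cap("wrist"); cv2.imwrite("pics/w2.png",cv2.resize(c["frame"][0:240,160:480],None,fx=2.5,fy=2.5))
np.save("w2.npy",c,allow_pickle=True)
s=cap("scene");np.save("s2.npy",s,allow_pickle=True);s=cap("top");np.save("t2.npy",s,allow_pickle=True)
E
```

```text
[429.1977319   97.95882563 180.51336952] [-3.14136077e+00  3.44384894e-05  1.36002051e-01] [ 0.2641862   0.42267087 -0.84384633] 5.25
```

View pics/w2.png

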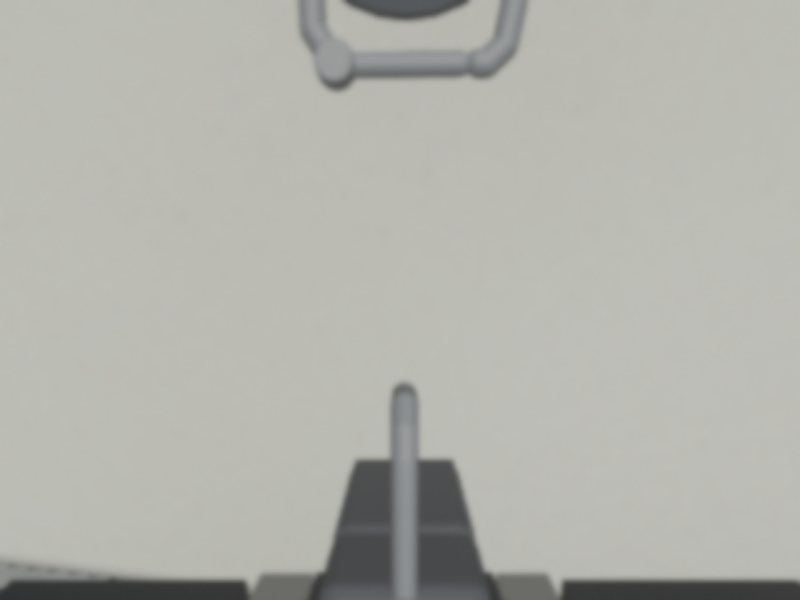

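Wrist crop: hinge ball at (335,63), gate rod to its tip at (470,63), nose (485,64); eye's end at (404,388), pointing straight at the gate.

```bash
python3 - <<'E'
from h import *
c=np.load("w2.npy",allow_pickle=True).item()
p0=np.array([429.2,98,180.5]); Rt=R.from_euler('xyz',[np.pi,0,.136]).as_matrix()
def med(u,v,k=1):
    ui,vi=int(160+u/2.5),int(v/2.5); z=c["range_z"][max(vi-k,0):vi+k+1,ui-k:ui+k+1]; return np.round(z,0).min()
for n,(u,v,h) in dict(hinge=(335,63,170),rodL=(365,64,170),rodM=(410,64,170),rodR=(455,63,170),tip=(472,63,170),nose=(487,64,170),loopL=(312,5,170),loopR=(514,5,170),eyeend=(404,385,180),eyetop=(404,410,190),eyetop2=(404,450,190)).items():
    uv=[(160+u/2.5,v/2.5)]; d=rays(c,uv); z=med(u,v); w=(d*z)@c["R"].T+c["o"]; q=plane(c,uv,h)
    print(n,"depth world",w.round(1)[0],"tool",(Rt.T@(w[0]-p0)).round(1),"plane tool",(Rt.T@(q[0]-p0)).round(1))
# second view
for f,b in(("s2.npy",(245,310,190,225)),("t2.npy",(270,315,165,215))):
    c=np.load(f,allow_pickle=True).item(); P=cloud(c)[b[2]:b[3],b[0]:b[1]].reshape(-1,3)
    w=P[(P[:,2]>150)&(P[:,2]<190)&(P[:,0]<580)&(P[:,0]>520)&(P[:,1]>85)&(P[:,1]<145)]; t=(w-p0)@Rt; print(f,len(w),w[:,2].mean(),"tool min",np.percentile(t,3,0).round(1),"max",np.percentile(t,97,0).round(1))
E
```

```text
hinge depth world [541.3 126.4 176.8] tool [114.9 -12.9   3.7] plane tool [116.6 -13.5  10.5]
rodL depth world [542.4 121.  174.6] tool [115.3  -7.4   5.9] plane tool [116.4  -7.6  10.5]
rodM depth world [543.3 112.5 175.7] tool [115.    1.1   4.8] plane tool [116.4   1.1  10.5]
rodR depth world [544.9 104.2 174.5] tool [115.5   9.6   6. ] plane tool [116.6   9.9  10.5]
tip depth world [545.3 101.  174.5] tool [115.5  12.8   6. ] plane tool [116.6  13.2  10.5]
nose depth world [545.3  98.2 175.7] tool [115.   15.5   4.8] plane tool [116.4  16.1  10.5]
loopL depth world [550.2 131.6 176. ] tool [124.5 -16.9   4.5] plane tool [126.3 -17.6  10.5]
loopR depth world [555.6  94.9 174.9] tool [124.8  20.2   5.6] plane tool [126.3  20.9  10.5]
eyeend depth world [486.3 105.9 194.7] tool [ 57.7  -0.1 -14.2] plane tool [55.5 -0.1  0.5]
eyetop depth world [483.  105.4 202. ] tool [ 54.3  -0.1 -21.5] plane tool [52.1 -0.1 -9.5]
eyetop2 depth world [476.5 104.6 205. ] tool [ 47.7  -0.1 -24.5] plane tool [44.1 -0.1 -9.5]
s2.npy 66 173.90221498284376 tool min [113.2 -19.8   0.2] max [150.8  22.3  12.2]<stdin>:12: RuntimeWarning: Mean of empty slice.
  ret = ret.dtype.type(ret / rcount)
Traceback (most recent call last):
IndexError: index -1 is out of bounds for axis 0 with size 0
```

Gate line lies ~116 mm ahead of the TCP, hook centre at tool y +1.7, height 170.5; eye at tool y −0.1, 19–20 mm too high. So: down 20, sideways +3.8, first touch after ~56 mm.

Request:
play_rows:
  moves:
    - {"jaw": 0.2, "dp": [0, 0.002, 0.01], "twist": 0}
    - {"jaw": 0.2, "dp": [0.005, 0.0038, 0.0195], "twist": 0}
    - {"jaw": 0.2, "dp": [0.015, 0.0038, 0.0195], "twist": 0}
    - {"jaw": 0.2, "dp": [0.025, 0.0038, 0.0195], "twist": 0}
    - {"jaw": 0.2, "dp": [0.035, 0.0038, 0.0195], "twist": 0}
    - {"jaw": 0.2, "dp": [0.04, 0.0038, 0.0195], "twist": 0}
    - {"jaw": 0.2, "dp": [0.04, 0.0038, 0.0195], "twist": 0}
    - {"jaw": 0.2, "dp": [0.04, 0.0038, 0.0195], "twist": 0}

```text
clock: 6.07
position: [470.2, 97.9, 160.9]
orientation: [3.141, 0.001, 0.132]
force: [0.1, -0.1, -1.4]
opening: 34.1
grasp_force: 25.0
```

```bash
python3 - <<'E'
from h import *
s=arm.observe(); print(s["position"],s["orientation"],s["force"],s["clock"])
c=cap("wrist"); cv2.imwrite("pics/w3.png",cv2.resize(c["frame"][0:240,160:480],None,fx=2.5,fy=2.5))
s=cap("scene");np.save("s3.npy",s,allow_pickle=True)
P=cloud(s); sub=P[180:235,235:330]; m=(sub[...,2]>120)&(sub[...,0]<600)
cv2.imwrite("pics/s3.png",cv2.resize(s["frame"][150:250,240:380],None,fx=5,fy=5,interpolation=cv2.INTER_CUBIC))
E
```

```text
[470.22138309  97.93208063 160.87362602] [3.14141806e+00 6.00077257e-04 1.32248589e-01] [ 0.12020552 -0.08263962 -1.44969462] 6.0667
```

View pics/w3.png

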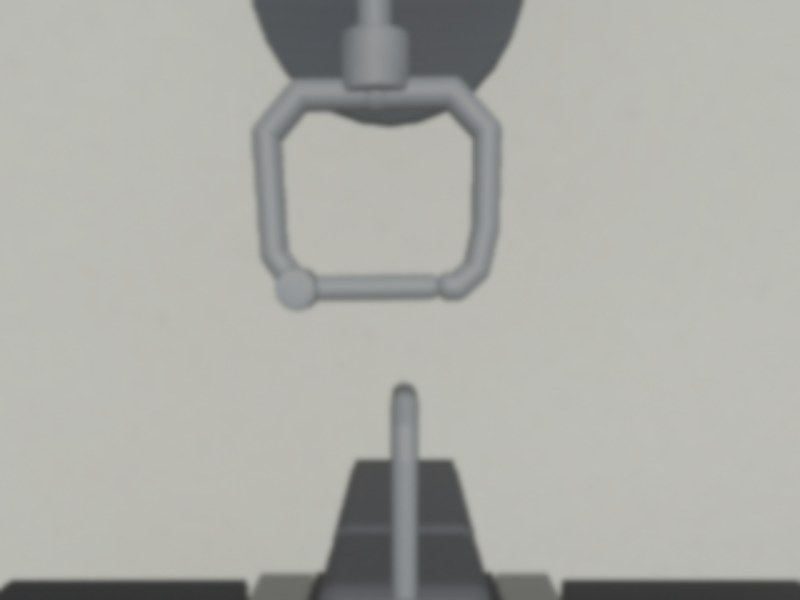

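View pics/s3.png

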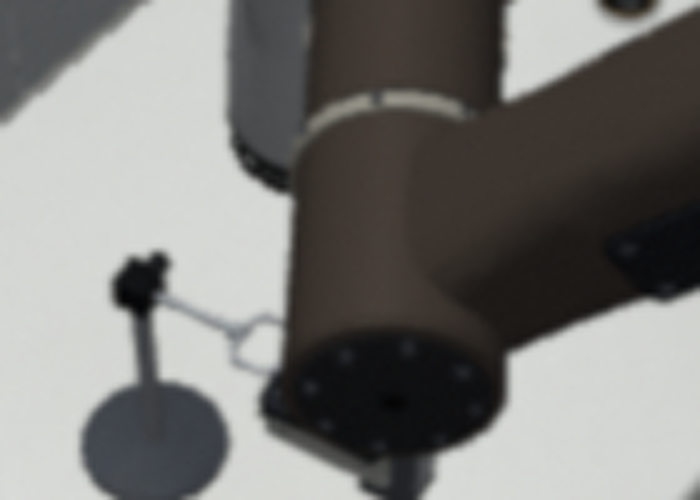

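Wrist crop: gate rod along v≈287, hinge (297,289), tip ≈(440,287), loop 252–500 across; eye at (404,385), i.e. about 5 mm to the tip side of the centre line — shift 2.8 mm back. Scene crop: hook (250,345) visible, eye hidden by the arm.

Request:
play_rows:
  moves:
    - {"jaw": 0.2, "dp": [0, -0.0028, 0], "twist": 0}
    - {"jaw": 0.2, "dp": [0.005, -0.0028, 0], "twist": 0}
    - {"jaw": 0.2, "dp": [0.01, -0.0028, 0], "twist": 0}
    - {"jaw": 0.2, "dp": [0.014, -0.0028, 0], "twist": 0}
    - {"jaw": 0.2, "dp": [0.017, -0.0028, 0], "twist": 0}
    - {"jaw": 0.2, "dp": [0.02, -0.0028, 0], "twist": 0}
    - {"jaw": 0.2, "dp": [0.022, -0.0028, 0], "twist": 0}
    - {"jaw": 0.2, "dp": [0.022, -0.0028, 0], "twist": 0}

```text
clock: 6.83
position: [490.8, 103.4, 160.5]
orientation: [3.141, 0.002, 0.133]
force: [-5.4, 0.2, -1.2]
opening: 34.2
grasp_force: 25.0
```

```bash
python3 - <<'E'
from h import *
s=arm.observe(); print(s["position"],s["orientation"],s["force"],s["ft_torque"],s["clock"])
c=cap("wrist"); cv2.imwrite("pics/w4.png",cv2.resize(c["frame"][0:240,160:480],None,fx=2.5,fy=2.5))
E
```

```text
[490.8192538  103.40745823 160.51557652] [3.14112962e+00 2.02093376e-03 1.32615012e-01] [-5.37688267  0.22352106 -1.18553994] [-0.06489922  1.7508685   0.02005744] 6.8333
```

View pics/w4.png

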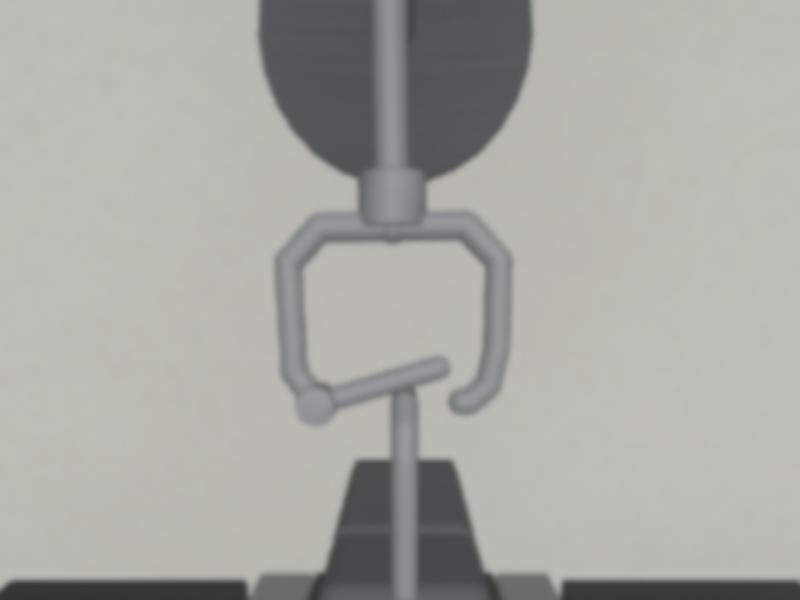

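Gate rod is open ~0.28 rad with the eye (404,388) on it, 1.8 mm to the tip side of the loop's centre (394): as wanted, ~5 mm in. Keep pushing.

Request:
play_rows:
  moves:
    - {"jaw": 0.2, "dp": [0.003, 0, 0], "twist": 0}
    - {"jaw": 0.2, "dp": [0.006, 0, 0], "twist": 0}
    - {"jaw": 0.2, "dp": [0.009, 0, 0], "twist": 0}
    - {"jaw": 0.2, "dp": [0.012, 0, 0], "twist": 0}
    - {"jaw": 0.2, "dp": [0.0145, 0, 0], "twist": 0}
    - {"jaw": 0.2, "dp": [0.0165, 0, 0], "twist": 0}
    - {"jaw": 0.2, "dp": [0.018, 0, 0], "twist": 0}
    - {"jaw": 0.2, "dp": [0.018, 0, 0], "twist": 0}

```text
clock: 7.55
position: [508.7, 105.1, 160.5]
orientation: [3.14, 0.002, 0.132]
force: [-0.1, -5.0, -3.8]
opening: 34.0
grasp_force: 25.0
```

Request:
play_rows:
  moves:
    - {"jaw": 0.2, "dp": [0.001, 0, 0], "twist": 0}
    - {"jaw": 0.2, "dp": [0.002, 0, 0], "twist": 0}
    - {"jaw": 0.2, "dp": [0.003, 0, 0], "twist": 0}
    - {"jaw": 0.2, "dp": [0.004, 0, 0], "twist": 0}
    - {"jaw": 0.2, "dp": [0.004, 0, 0], "twist": 0}

```text
clock: 7.97
position: [514.4, 107.5, 161.6]
orientation: [-3.14, -0.002, 0.133]
force: [0.2, 0.1, -1.8]
opening: 33.7
grasp_force: 25.0
```

```bash
python3 - <<'E'
from h import *
s=arm.observe(); print(s["position"],s["orientation"],s["force"],s["ft_torque"],s["clock"])
c=cap("wrist"); cv2.imwrite("pics/w5.png",cv2.resize(c["frame"][0:240,160:480],None,fx=2.5,fy=2.5))
E
```

```text
[514.36332189 107.51624601 161.62012113] [-3.14047380e+00 -2.46504366e-03  1.33457991e-01] [ 0.17846797  0.08423074 -1.82858036] [-0.12022594  0.16382537  0.00722153] 7.9667
```

View pics/w5.png

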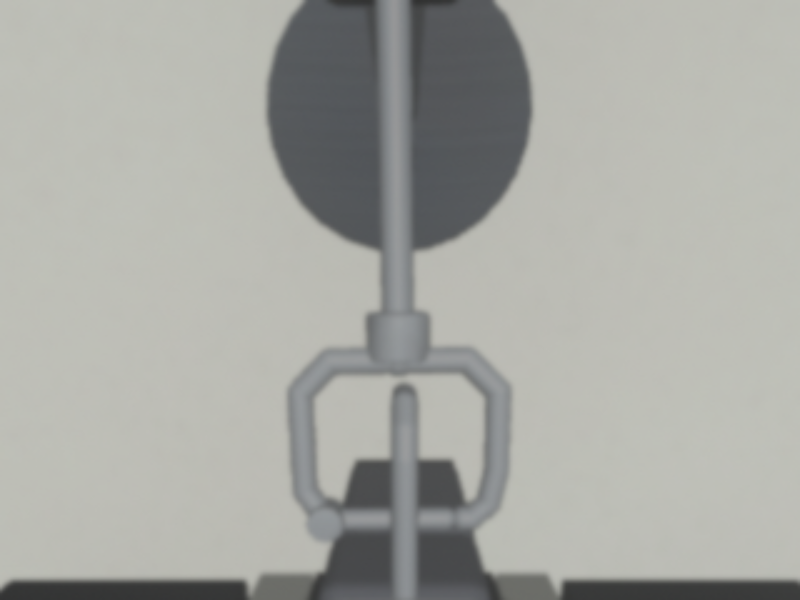

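Gate shut at v≈518, with the eye (tip at 404,388) inside the loop and the gate passing through its hole. Settle, back off 12 mm and lower 5 mm so the wire nearly rests on the gate, then release.

Request:
play_rows:
  moves:
    - {"jaw": 0.2, "dp": [0, 0, 0], "twist": 0}
    - {"jaw": 0.2, "dp": [-0.003, 0, 0], "twist": 0}
    - {"jaw": 0.2, "dp": [-0.006, 0, 0], "twist": 0}
    - {"jaw": 0.2, "dp": [-0.009, 0, 0.001], "twist": 0}
    - {"jaw": 0.2, "dp": [-0.012, 0, 0.002], "twist": 0}
    - {"jaw": 0.2, "dp": [-0.012, 0, 0.0035], "twist": 0}
    - {"jaw": 0.2, "dp": [-0.012, 0, 0.005], "twist": 0}
    - {"jaw": 0.2, "dp": [-0.012, 0, 0.005], "twist": 0}

```text
clock: 8.68
position: [501.1, 105.0, 155.8]
orientation: [3.142, 0.0, 0.133]
force: [-0.6, 0.3, -2.2]
opening: 34.2
grasp_force: 25.0
```

Request:
play_rows:
  moves:
    - {"jaw": 0.5, "dp": [0, 0, 0], "twist": 0}
    - {"jaw": 0.7, "dp": [0, 0, 0], "twist": 0}
    - {"jaw": 1, "dp": [0, 0, 0], "twist": 0}
    - {"jaw": 1, "dp": [0, 0, 0], "twist": 0}
    - {"jaw": 1, "dp": [0, 0, 0], "twist": 0}
    - {"jaw": 1, "dp": [0, 0, 0], "twist": 0}
    - {"jaw": 1, "dp": [0, 0, 0], "twist": 0}
    - {"jaw": 1, "dp": [0, 0, 0], "twist": 0}

```text
clock: 9.35
position: [501.3, 105.0, 156.1]
orientation: [-3.142, -0.0, 0.133]
force: [0.8, 0.1, 0.7]
opening: 81.4
grasp_force: 0.0
```

Lift straight up, clear.

Request:
play_rows:
  moves:
    - {"jaw": 1, "dp": [0, 0, -0.01], "twist": 0}
    - {"jaw": 1, "dp": [0, 0, -0.03], "twist": 0}
    - {"jaw": 1, "dp": [0, 0, -0.055], "twist": 0}
    - {"jaw": 1, "dp": [-0.01, 0, -0.08], "twist": 0}
    - {"jaw": 1, "dp": [-0.03, 0, -0.1], "twist": 0}
    - {"jaw": 1, "dp": [-0.04, 0, -0.12], "twist": 0}
    - {"jaw": 1, "dp": [-0.04, 0, -0.12], "twist": 0}
    - {"jaw": 1, "dp": [-0.04, 0, -0.12], "twist": 0}

```text
clock: 10.02
position: [461.9, 100.0, 278.2]
orientation: [-3.14, -0.004, 0.134]
force: [-0.4, 0.6, -0.3]
opening: 87.6
grasp_force: 0.0
```

Request:
play_rows:
  moves:
    - {"jaw": 1, "dp": [0, 0, 0], "twist": 0}
    - {"jaw": 1, "dp": [0, 0, 0], "twist": 0}
    - {"jaw": 1, "dp": [0, 0, 0], "twist": 0}
    - {"jaw": 1, "dp": [0, 0, 0], "twist": 0}
    - {"jaw": 1, "dp": [0, 0, 0], "twist": 0}
    - {"jaw": 1, "dp": [0, 0, 0], "twist": 0}
    - {"jaw": 1, "dp": [0, 0, 0], "twist": 0}
    - {"jaw": 1, "dp": [0, 0, 0], "twist": 0}

```text
clock: 10.68
position: [461.7, 99.7, 275.9]
orientation: [3.141, 0.0, 0.133]
force: [0.5, 0.1, -0.3]
opening: 87.7
grasp_force: 0.0
```

```bash
python3 - <<'E'
from h import *
c=cap("wrist"); cv2.imwrite("pics/w6.png",c["frame"]); s=arm.observe(); print(s["position"],s["clock"],s["force"])
E
```

```text
[461.63885956  99.72965178 275.9873216 ] 10.7333 [-0.37289556  0.28310726 -0.34714234]
```

View pics/w6.png

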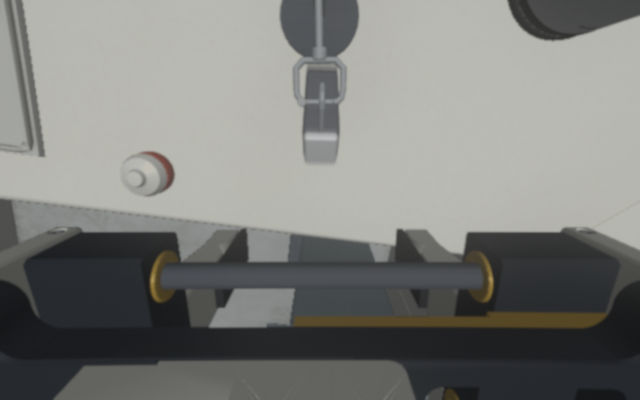

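The lamp hangs tilted by its eye at (321,92) inside the loop, gate closed along v≈101, timer untouched at (147,173). I'll let the swing settle for a second, then hand in.

Request:
play_rows:
  moves:
    - {"jaw": 1, "dp": [0, 0, 0], "twist": 0}
    - {"jaw": 1, "dp": [0, 0, 0], "twist": 0}
    - {"jaw": 1, "dp": [0, 0, 0], "twist": 0}
    - {"jaw": 1, "dp": [0, 0, 0], "twist": 0}
    - {"jaw": 1, "dp": [0, 0, 0], "twist": 0}
    - {"jaw": 1, "dp": [0, 0, 0], "twist": 0}
    - {"jaw": 1, "dp": [0, 0, 0], "twist": 0}
    - {"jaw": 1, "dp": [0, 0, 0], "twist": 0}

```text
clock: 11.4
position: [461.6, 99.7, 276.1]
orientation: [-3.142, -0.0, 0.133]
force: [0.1, 0.1, 0.4]
opening: 87.8
grasp_force: 0.0
```

```bash
python3 - <<'E'
from h import *
c=cap("wrist"); P=cloud(c)[40:170,290:352].reshape(-1,3); q=P[(P[:,2]>40)&(P[:,0]<570)]; print(q.min(0),q.max(0))
print(arm.job_done())
E
```

```text
[502.98190957  90.58130259 118.19375861] [569.97109562 136.87002322 182.85127117]
the job is handed in; nothing more can be done
None
```

The lamp hangs by its eye in the snap hook with the gate shut behind it. The arm is clear and the job was handed in at about 11.5 s, but the hand-in call returned no verdict, so I can't confirm the score.

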